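Point out the parts for the next stirred reaction

TASK

Show a new colleague, by pointing only, what to take for the next reaction and in which order: first the little stir bar, then the smaller of the two conical flasks, then the rubber stopper. Point straight at each with the fingertips held about 3 cm above the middle of its top, and stay still there for two full seconds; touch nothing at any time, and point at nothing else, so carry the hand well above the glassware from one to the next. Finish with the hand raised clear, its fingertips at least 20 cm above the bench.

Things in the scene. Friction and masses are not known exactly. Their poses are not given: they have to be found in the camera images.
- stir_bar: magnetic stir bar: small smooth white rod lying flat on the bench, 36 mm long (along its y), 8 mm thick; origin at the middle of its length, at bench height, so its top is 8 mm above the origin. First thing to point at.
- flask_small: the smaller of the two clear glass conical flasks: 51 mm across the base, 85 mm high, open narrow neck at the middle of the top. It stands upright on the bench; origin at the centre of its underside, z up. Second thing to point at.
- stopper: rubber stopper: plain stout cylinder, 31 mm across, 28 mm high, smooth flat top. It stands upright on the bench; origin at the centre of its underside, z up. Third thing to point at.
- flask_large: the larger clear glass conical flask: 64 mm across the base, 105 mm high, narrow neck. It stands upright on the bench; origin at the centre of its underside, z up. Bystander: do not point at it, leave it alone.
- beaker: small clear glass beaker, straight-sided and open, 46 mm across, 57 mm high. It stands upright on the bench; origin at the centre of its underside, z up. Bystander: do not point at it, leave it alone.
- vial: small glass vial with a screw cap, 27 mm across, 61 mm high. It stands upright on the bench; origin at the centre of its underside, z up. Bystander: do not point at it, leave it alone. It stands by itself to the left of the near heating bath; the other five things stand in any order on the open bench to the right of that bath, at least 75 mm from centre to centre. The equipment and clutter around them are fixed.

How it is judged (in metres and radians):
On the way, in this order (a step that is already met when the one before it is completed fails the run):
1. the hand points down at the stir bar from just above it, within 25 mm of its middle, and stays there for at least 1.5 s (horizontal distance between the grasp point and stir_bar below 0.025 m and height (world z) of the grasp point between 0.016 and 0.098 m), for 1.5 s.
2. the hand points down at the smaller conical flask from just above it, within 25 mm of its middle, and stays there for at least 1.5 s (horizontal distance between the grasp point and flask_small below 0.025 m and height (world z) of the grasp point between 0.093 and 0.175 m), for 1.5 s.
3. the hand points down at the rubber stopper from just above it, within 25 mm of its middle, and stays there for at least 1.5 s (horizontal distance between the grasp point and stopper below 0.025 m and height (world z) of the grasp point between 0.036 and 0.118 m), for 1.5 s.
At the end, for the whole second after the job is handed in: All six things stand at rest where they stood at the start (within 10 mm, upright within 0.1 rad), and the grasp point of the hand is more than 0.18 m above the bench (distance of each of stir_bar, flask_small, stopper, flask_large, beaker, vial from where it was at the start of the episode below 0.01 m and linear speed of each of stir_bar, flask_small, stopper, flask_large, beaker, vial below 0.02 m/s and angle between each of flask_small, stopper, flask_large, beaker, vial's own z axis and vertical below 0.1 rad and height (world z) of the grasp point above 0.18 m); the robot touches nothing.
It fails at once if the robot touches something (contact force between any of the fingers, the arm and anything else above 0.3 N).
It fails at once if one of the things is moved or lifted (distance of any of stir_bar, flask_small, stopper, flask_large, beaker, vial from where it was at the start of the episode above 0.01 m).
It fails at once if the hand comes down over the larger conical flask, as if pointing at it (horizontal distance between the grasp point and flask_large below 0.03 m and height (world z) of the grasp point below 0.165 m).
It fails at once if the hand comes down over the beaker, as if pointing at it (horizontal distance between the grasp point and beaker below 0.03 m and height (world z) of the grasp point below 0.117 m).
It fails at once if the hand comes down over the vial, as if pointing at it (horizontal distance between the grasp point and vial below 0.03 m and height (world z) of the grasp point below 0.121 m).
It also fails if it takes over 51 s, if anything falls off the work surface, if the arm or the gripper's body presses on something with over 40 N, if the wrist force passes 120 N, or if a joint passes its speed limit or range.

ROBOT

A 7-joint arm with a two-finger parallel gripper is mounted at the origin on a cart in front of the work surface, level with it; the furniture and walls round the work are solid. World frame = base frame: x ahead of the robot, y to its left, z up, the work surface at z = 0. Lengths are in mm, angles in rad, forces in N, time in s.
With the tool pointing down it reaches from about 400 to 875 mm from the base axis. Payload 4.4 kg.
Tool frame: the origin (TCP) lies midway between the tips of the shut fingers; the grasp point (between the pads) lies grasp_offset behind it (grasp_offset is the distance from the TCP to the grasp point, in mm); z points along the fingers, y is the line along which they close (so a half turn about z gives the same grasp; the last joint's range is limited). The gripper opens to 85 mm and grips with 20 to 120 N. Pads are 22 mm wide; open, the fingers measure 114 mm over their backs; the gripper's body (76 mm by 85 mm) begins 54 mm behind the grasp point. The pads swing forward as they close: fully open they stand 13 mm farther back than shut.
Start: joints at [1.245, 0.628, 0.038, 1.517, -0.027, 0.996, -0.02], TCP at [167.004, -628.194, 231.313] pointing down, gripper open.
Joint ranges: [-3.06, 3.06], [-0.37, 2.12], [-1.25, 1.32], [0.18, 2.47], [-1.1, 4.24], [0.23, 1.98], [-2.94, 2.94]. Speed limits (rad/s): [2.57, 2.57, 3.14, 3.14, 3.14, 3.14, 3.14].

INTERFACE

Orientations are given as [roll, pitch, yaw] about the fixed x, y, z axes, in that order (R = Rz(yaw) Ry(pitch) Rx(roll)).
In Python, from cell import * gives the robot as it stands. The module is installed in compiled form; this text tells all that it offers.
- The arm moves only by the shell command python3 -m jog 'ROWS'. ROWS is a JSON object of lists of equal length, an entry for each row: "angular": the turn, a rotation vector about the tool's x, y, z in degrees, a list of three; "travel": the shift along the tool's x, y, z in cm, a list of three; "fingers": the closure, from 0 (fully open) to 1 (shut). In form: {"angular": [[rx, ry, rz], ...], "travel": [[tx, ty, tz], ...], "fingers": [fingers, ...]}. A call has 1 to 5 rows; each row is the pose to reach, as a shift and turn from the pose commanded when the call began, along the tool's axes at that moment; what a row does not reach only later rows make up. A row lasts 1/8 s, in which the tool goes at most 62.5 mm and 10.7 degrees, less where a joint would pass 70% of its speed; a pose out of reach is approached as far as the arm can. A call with a gripper value outside its range is refused whole. The fingers move at their own pace and stop on an object; the grip force is fixed at half the most. Time passes only in rows, so rows that repeat a pose let the fingers close. It gives the time, the measured TCP pose, the force and the opening at its end, in the units of the state.
- read_state(): the state, without advancing time (a new reading comes with each control period).
- get_image(name): name is "scene" or "top" or "wrist"; returns the picture (420x560x3 uint8, red, green, blue); there is no depth.
- camera_model(name): a dict with "mtx" (3x3 intrinsics, pixels), "k1" (the pictures are not rectified: a ray, as slopes to the right and down, at radius r is drawn at 1 + k1 r^2 times it, then the intrinsics apply), "T" (4x4, takes a point from camera to world coordinates). Camera axes: x right, y down, z forward; pixel columns grow to the right and rows downward; lengths in mm; the calibration is good to about 2 mm. A picture is of the moment at which its call begins: read the wrist's pose just before it. camera_model takes no time and is no camera call; for the wrist camera it gives the pose at the moment of the call.
- finish_job(): hands the job in, once; it reports no verdict.
The state is a dict: "clock": time; "qpos": joint angles; "qd": joint speeds; "tau": joint torques, N m; "eef_pos": TCP position; "tool_rot": TCP orientation; "force": force on the tool from outside, world axes, zero at the start; "torque": the same for the moment, N m; "width": finger opening in mm.
Only numpy, scipy, OpenCV 4.12 (cv2) and the standard library are available. Lean on these libraries where they do the work, as an engineer would, in place of code of your own. Each camera call takes 0.05 s, during which the arm holds its last target. There are 200 camera calls.

## Working session

There is one attempt and no reset: what is moved stays moved. The work goes in short steps, Python scripts to look and compute and a shell command to move; the robot and the scene stay as the last step left them, time stands still between calls to the robot, and variables do not carry over. Pictures are saved under pics/ and viewed, on a budget of 10 in all, crops included, one or two more only if the job needs it, and the job is handed in when it is done.

```bash
mkdir -p pics; python3 - <<'E'
from cell import *
import cv2, numpy as np
s=read_state(); print(s)
for n in("top","scene"):
    cv2.imwrite(f"pics/{n}1.png",get_image(n)[:,:,::-1]); m=camera_model(n); print(n,m)
print(camera_model("wrist"))
E
```

```text
{'clock': 0.0, 'qpos': array([ 1.24522897,  0.62933584,  0.0384527 ,  1.51843674, -0.02698391,
        0.99627717, -0.01998901]), 'qd': array([-6.71766889e-04, -1.70981397e-04,  2.62628940e-04, -2.30130375e-04,
       -1.70866316e-04,  4.82832604e-05,  8.91162641e-04]), 'tau': array([ 5.05812768e-04, -5.63410807e+01,  1.22610256e+00, -1.93440092e+01,
        1.09493229e-02,  1.05932675e-02,  2.77607262e-05]), 'eef_pos': array([ 166.80371387, -627.55516425,  230.37397739]), 'tool_rot': array([-3.13965445e+00,  4.62190851e-05,  2.59776894e-01]), 'force': array([0.48420466, 0.42476001, 0.04752405]), 'torque': array([-0.01132277, -0.00524321,  0.06018169]), 'width': 85.38105386885202}
top {'mtx': array([[473.00277787,   0.        , 288.26620645],
       [  0.        , 473.00277787, 205.5352005 ],
       [  0.        ,   0.        ,   1.        ]]), 'k1': -0.1584468609957825, 'T': array([[-1.60341252e-02, -9.82862504e-01,  1.83641511e-01,
         2.53920892e+02],
       [-9.99865113e-01,  1.51076421e-02, -6.44313697e-03,
        -2.47151403e+01],
       [ 3.55832751e-03, -1.83720051e-01,
[... 512 characters left out ...]
2.48713443e-02, -9.02129491e-01, -4.30747951e-01,
         5.18450659e+02],
       [ 0.00000000e+00,  0.00000000e+00,  0.00000000e+00,
         1.00000000e+00]])}
{'mtx': array([[347.84959153,   0.        , 284.49088707],
       [  0.        , 347.84959153, 203.06174251],
       [  0.        ,   0.        ,   1.        ]]), 'k1': -0.03236716485387326, 'T': array([[ 2.57444174e-01, -9.26732375e-01, -2.73659648e-01,
         2.36236596e+02],
       [-9.66291582e-01, -2.47417802e-01, -7.11688832e-02,
        -6.10189629e+02],
       [-1.75376049e-03,  2.82757029e-01, -9.59189964e-01,
         3.73568766e+02],
       [ 0.00000000e+00,  0.00000000e+00,  0.00000000e+00,
         1.00000000e+00]])}
```

View pics/top1.png

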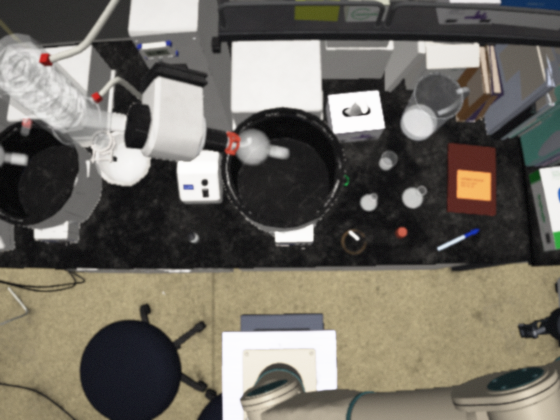

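View pics/scene1.png

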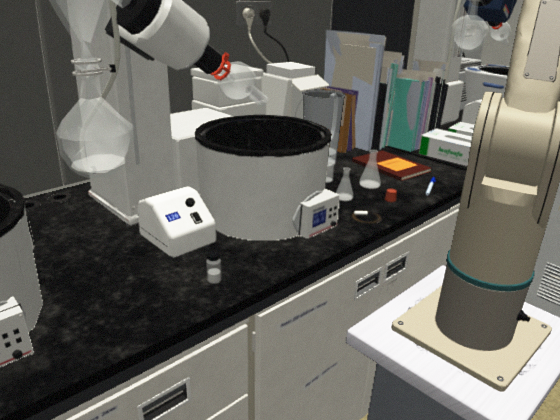

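The top view shows the stir bar near (353,236), the red stopper at (402,232), flasks near (369,202) and (413,197), and the beaker near (388,160). The scene view agrees: the smaller flask is at (345,187) and the larger at (370,172). I'll zoom in and project these.

```bash
cat > h.py <<'E'
import cv2, numpy as np
from cell import *
def ray(n,px):
    m=camera_model(n); p=(np.array(px,float)-m["mtx"][:2,2])/m["mtx"][0,0]
    # r_d = r(1+k r^2)
    rd=np.hypot(*p); r=rd
    for _ in range(30): r=rd/(1+m["k1"]*r*r)
    p=p*r/rd
    return m["T"][:3,3], m["T"][:3,:3]@np.array([*p,1])
def on(n,px,z):
    o,d=ray(n,px); return o+d*(z-o[2])/d[2]
def proj(n,P):
    m=camera_model(n); c=m["T"][:3,:3].T@(np.array(P,float)-m["T"][:3,3]); p=c[:2]/c[2]
    return m["mtx"][:2,:2]@(p*(1+m["k1"]*(p@p)))+m["mtx"][:2,2]
E
python3 - <<'E'
from h import *
a=cv2.imread("pics/top1.png"); 
cv2.imwrite("pics/topc.png",cv2.resize(a[130:260,330:490],(800,650),interpolation=cv2.INTER_CUBIC)[:600])
h=cv2.cvtColor(a,cv2.COLOR_BGR2HSV)
def blob(m,box,z):
    x0,y0,x1,y1=box; M=np.argwhere(m[y0:y1,x0:x1]); c=M.mean(0)[::-1]+[x0,y0]; print(len(M),c,on("top",c,z))
blob((h[...,1]>140)&(h[...,2]>90)&((h[...,0]<12)|(h[...,0]>170)),(390,220,415,245),25)
blob(h[...,2]>170,(340,225,368,250),6)
for p,z in(((353,236),8),((369,202),85),((413,197),105),((388,160),57),((402,232),28)): print(p,on("top",p,z),on("top",p,0))
E
```

```text
86 [401.58139535 231.58139535] [ 421.43904939 -356.11530084   25.        ]
41 [353.53658537 234.97560976] [ 416.66058537 -219.93920971    6.        ]
(353, 236) [ 413.48707403 -217.98415985    8.        ] [ 414.43565334 -219.13309374    0.        ]
(369, 202) [ 497.41781552 -254.94943313   85.        ] [ 513.73119667 -270.37426778    0.        ]
(413, 197) [ 505.66893232 -373.57076855  105.        ] [ 526.83731378 -402.9044985     0.        ]
(388, 160) [ 624.60401611 -321.30900575   57.        ] [ 640.89806006 -334.346323      0.        ]
(402, 232) [ 419.83418025 -356.51689178   28.        ] [ 423.33834787 -363.52470272    0.        ]
```

View pics/topc.png

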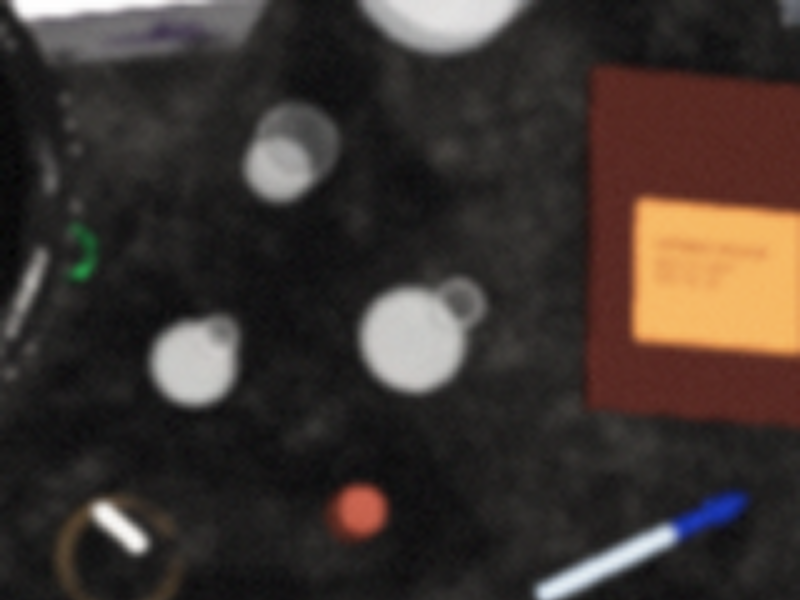

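```bash
python3 - <<'E'
from h import *
import cell
print(getattr(cell,"grasp_offset",None))
C=lambda u,v:(330+u/5-.4,130+v/5-.4)
for n,p,z in(("stir",(120,527),6),("fs base",(194,364),4),("fs neck",(222,331),85),("fl base",(412,340),4),("fl neck",(461,303),105),("bk base",(278,168),4),("bk top",(297,145),57),("stopper",(361,511),28)):
    print(n,on("top",C(*p),z).round(1))
for P in((415,-220,8),(510,-270,85),(510,-270,0),(421,-357,28)): print(P,proj("scene",P).round(1))
# bath rim (top view ellipse) via scene/top pair of the rim's right extreme
for z in(150,200,250): print(z,on("top",(283,168),z).round(),on("top",(343,168),z).round(),proj("scene",on("top",(343,168),z)).round(),proj("scene",on("top",(283,230),z)).round())
E
```

```text
18.700000000000003
stir [ 416.6 -220.1    6. ]
fs base [ 511.8 -267.8    4. ]
fs neck [ 514.6 -269.7   85. ]
fl base [ 524.3 -398.6    4. ]
fl neck [ 524.3 -399.6  105. ]
bk base [ 629.9 -324.4    4. ]
bk top [ 628.8 -324.5   57. ]
stopper [ 420.4 -356.    28. ]
(415, -220, 8) [361.9 211.3]
(510, -270, 85) [348.1 168.3]
(510, -270, 0) [345.4 197.6]
(421, -357, 28) [392.  190.1]
150 [579. -20. 150.] [ 577. -179.  150.] [307. 145.] [310. 177.]
200 [566. -21. 200.] [ 564. -172.  200.] [310. 128.] [314. 156.]
250 [552. -21. 250.] [ 550. -166.  250.] [314. 110.] [318. 133.]
```

All views agree to about 3 mm. Next I shut the fingers and travel high toward the stir bar.

```bash
python3 -m jog '{"angular":[[0,0,0],[0,0,0],[0,0,0],[0,0,0],[0,0,0]],"travel":[[4,-4,0],[8,-8,0],[12,-12,0],[16,-16,0],[20,-20,0]],"fingers":[1,1,1,1,1]}'
cat >> h.py <<'E'
from scipy.spatial.transform import Rotation as R
def rel(P):
    s=read_state(); r=R.from_euler("xyz",s["tool_rot"])
    down=R.from_euler("xyz",[np.pi,0,s["tool_rot"][2]])
    print(s["clock"],s["eef_pos"].round(1),s["width"].round(1),s["force"].round(2),"travel cm",(r.inv().apply(np.array(P)-s["eef_pos"])/10).round(2),"level deg",(r.inv()*down).as_rotvec(True).round(2))
E
python3 -c "from h import *; rel([416.6,-220.1,230])"
```

```text
clock: 0.72
eef_pos: [309.6, -381.7, 231.2]
tool_rot: [-3.141, -0.0, 0.26]
force: [0.2, -0.5, 0.3]
width: 0.0Traceback (most recent call last):
  File "<string>", line 1, in <module>
    from h import *; rel([416.6,-220.1,230])
                     ~~~^^^^^^^^^^^^^^^^^^^^
  File "h.py", line 19, in rel
    print(s["clock"],s["eef_pos"].round(1),s["width"].round(1),s["force"].round(2),"travel cm",(r.inv().apply(np.array(P)-s["eef_pos"])/10).round(2),"level deg",(r.inv()*down).as_rotvec(True).round(2))
                                           ^^^^^^^^^^^^^^^^
AttributeError: 'float' object has no attribute 'round'
```

```bash
sed -i 's/s\["width"\].round(1),//' h.py
python3 -m jog '{"angular":[[0,0,0],[0,0,0],[0,0,0],[0,0,0],[0,0,0]],"travel":[[4,-4,0],[8,-7.5,0],[12,-11,0],[14.6,-13,0],[14.6,-13,0]],"fingers":[1,1,1,1,1]}'
python3 -m jog '{"angular":[[0,0,0]],"travel":[[0,0,0]],"fingers":[1]}'
python3 -c "
from h import *; rel([416.6,-220.1,38]); cv2.imwrite('pics/w1.png',get_image('wrist')[:,:,::-1])
for P in((416.6,-220,8),(514,-269,85),(420,-356,28)): print(proj('wrist',P).round())"
```

```text
clock: 1.35
eef_pos: [418.2, -217.7, 231.1]
tool_rot: [-3.141, -0.001, 0.266]
force: [-0.2, -0.5, 0.1]
width: 0.2
clock: 1.48
eef_pos: [416.0, -220.9, 231.1]
tool_rot: [3.142, 0.001, 0.259]
force: [0.0, 0.4, 0.5]
width: -0.1
1.475 [ 416.  -220.9  231.1] [0.05 0.42 0.48] travel cm [ 0.1  -0.06 19.31] level deg [0.   0.06 0.  ]
[283. 169.]
[373.  86.]
[410. 203.]
```

View pics/w1.png

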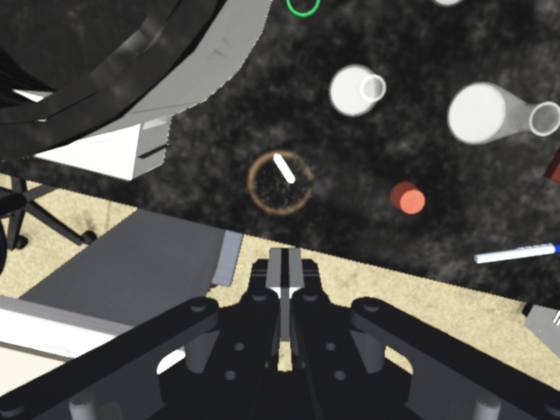

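The wrist view has the stir bar at (284,168), the small neck at (373,87) and the stopper at (411,200), all within 3 px of prediction. The bath box edge at about (168,150) is roughly 95 mm away. I'll descend.

```bash
Z='[0,0,0]'
python3 -m jog '{"angular":[[0,0,0],[0,0,0],[0,0,0],[0,0,0],[0,0,0]],"travel":[[0.1,0,4],[0.1,0,8],[0.1,0,12],[0.1,0,16],[0.1,0,18]],"fingers":[1,1,1,1,1]}'
python3 -m jog '{"angular":[[0,0,0],[0,0,0],[0,0,0],[0,0,0],[0,0,0]],"travel":[[0,0,0.7],[0,0,1.3],[0,0,1.3],[0,0,1.3],[0,0,1.3]],"fingers":[1,1,1,1,1]}'
python3 -c "
from h import *; rel([416.6,-220.1,38]); cv2.imwrite('pics/w2.png',get_image('wrist')[:,:,::-1])"
```

```text
clock: 2.15
eef_pos: [415.7, -221.2, 49.4]
tool_rot: [-3.14, 0.003, 0.257]
force: [-1.4, -0.5, 0.2]
width: -0.3
clock: 2.78
eef_pos: [418.0, -220.3, 38.9]
tool_rot: [3.141, -0.001, 0.26]
force: [0.2, -0.6, -0.2]
width: 0.1
2.775 [ 418.  -220.3   38.9] [ 0.2  -0.6  -0.23] travel cm [-0.13 -0.06  0.09] level deg [ 0.05 -0.06 -0.  ]
```

View pics/w2.png

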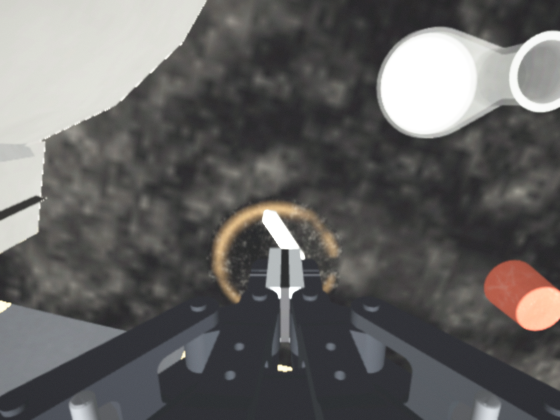

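The wrist view shows the stir bar from (268,213) to (302,257), right beneath the fingertips. I'll hold here.

```bash
python3 -c "from h import *; print(on('wrist',(285,235),6))"
python3 -m jog '{"angular":[[0,0,0],[0,0,0],[0,0,0],[0,0,0],[0,0,0]],"travel":[[0,0,0],[0,0,0],[0,0,0],[0,0,0],[0,0,0]],"fingers":[1,1,1,1,1]}'
python3 -m jog '{"angular":[[0,0,0],[0,0,0],[0,0,0],[0,0,0],[0,0,0]],"travel":[[0,0,0],[0,0,0],[0,0,0],[0,0,0],[0,0,0]],"fingers":[1,1,1,1,1]}'
python3 -m jog '{"angular":[[0,0,0],[0,0,0],[0,0,0],[0,0,0],[0,0,0]],"travel":[[0,0,0],[0,0,0],[0,0,0],[0,0,0],[0,0,0]],"fingers":[1,1,1,1,1]}'
python3 -m jog '{"angular":[[0,0,0],[0,0,0],[0,0,0],[0,0,0],[0,0,0]],"travel":[[0,0,0],[0,0,0],[0,0,0],[0,0,0],[0,0,0]],"fingers":[1,1,1,1,1]}'
python3 -m jog '{"angular":[[0,0,0],[0,0,0],[0,0,0],[0,0,0],[0,0,0]],"travel":[[0,0,-4],[0,0,-8],[0,0,-12],[0,0,-16],[0,0,-19.3]],"fingers":[1,1,1,1,1]}'
python3 -m jog '{"angular":[[0,0,0],[0,0,0]],"travel":[[0,0,0],[0,0,0]],"fingers":[1,1]}'
python3 -c "from h import *; rel([514,-269,115])"
```

```text
[ 419.79735271 -220.82235224    6.        ]
clock: 3.45
eef_pos: [417.6, -220.1, 38.3]
tool_rot: [-3.142, 0.0, 0.26]
force: [-0.0, 0.4, 0.1]
width: 0.2
clock: 4.08
eef_pos: [417.6, -220.1, 38.3]
tool_rot: [-3.142, -0.0, 0.26]
force: [-0.3, -0.4, -0.2]
width: -0.0
clock: 4.7
eef_pos: [417.6, -220.2, 38.3]
tool_rot: [3.142, -0.0, 0.26]
force: [0.4, 0.3, 0.3]
width: 0.2
clock: 5.32
eef_pos: [417.6, -220.1, 38.3]
tool_rot: [-3.142, 0.0, 0.26]
force: [-0.8, 0.8, 0.2]
width: -0.3
clock: 5.95
eef_pos: [417.6, -220.2, 233.0]
tool_rot: [3.141, -0.001, 0.26]
force: [0.3, -0.1, 0.0]
width: 0.1
clock: 6.2
eef_pos: [417.0, -219.9, 230.8]
tool_rot: [-3.141, 0.001, 0.26]
force: [-1.0, -0.1, -0.5]
width: -0.3
6.2 [ 417.  -219.9  230.8] [-1.02 -0.11 -0.5 ] travel cm [ 8.12  7.25 11.57] level deg [-0.04  0.04 -0.  ]
```

Held for more than 2.5 s and raised. Now over the small flask, still high.

```bash
python3 -m jog '{"angular":[[0,0,0],[0,0,0],[0,0,0],[0,0,0],[0,0,0]],"travel":[[3,2.7,0],[6,5.4,0],[8.1,7.2,0],[8.1,7.2,0],[8.1,7.2,0]],"fingers":[1,1,1,1,1]}'
python3 -c "
from h import *; rel([514,-269,115]); cv2.imwrite('pics/w3.png',get_image('wrist')[:,:,::-1])
for P in((514,-269,85),(420.4,-356,28)): print(proj('wrist',P).round())"
```

```text
clock: 6.82
eef_pos: [512.7, -268.2, 229.9]
tool_rot: [-3.139, 0.003, 0.26]
force: [0.2, -0.1, 0.2]
width: -0.4
6.825 [ 512.7 -268.2  229.9] [ 0.16 -0.11  0.21] travel cm [ 0.13  0.14 11.49] level deg [-0.14  0.17 -0.  ]
[285. 186.]
[339. 273.]
```

View pics/w3.png

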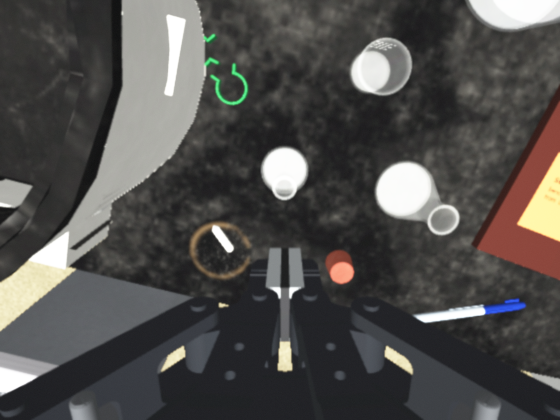

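The small flask's neck is at (285,187) against a predicted (285,186). I'll descend 11.5 cm and hold.

```bash
python3 -m jog '{"angular":[[0,0,0],[0,0,0],[0,0,0],[0,0,0],[0,0,0]],"travel":[[0,0,3.5],[0,0,7],[0,0,9.5],[0,0,11],[0,0,11.5]],"fingers":[1,1,1,1,1]}'
python3 -m jog '{"angular":[[0,0,0],[0,0,0],[0,0,0],[0,0,0],[0,0,0]],"travel":[[0,0,0],[0,0,0],[0,0,0],[0,0,0],[0,0,0]],"fingers":[1,1,1,1,1]}'
python3 -m jog '{"angular":[[0,0,0],[0,0,0],[0,0,0],[0,0,0],[0,0,0]],"travel":[[0,0,0],[0,0,0],[0,0,0],[0,0,0],[0,0,0]],"fingers":[1,1,1,1,1]}'
python3 -m jog '{"angular":[[0,0,0],[0,0,0],[0,0,0],[0,0,0],[0,0,0]],"travel":[[0,0,0],[0,0,0],[0,0,0],[0,0,0],[0,0,0]],"fingers":[1,1,1,1,1]}'
python3 -m jog '{"angular":[[0,0,0],[0,0,0],[0,0,0],[0,0,0],[0,0,0]],"travel":[[0,0,0],[0,0,0],[0,0,0],[0,0,0],[0,0,0]],"fingers":[1,1,1,1,1]}'
python3 -m jog '{"angular":[[0,0,0],[0,0,0],[0,0,0],[0,0,0],[0,0,0]],"travel":[[0,0,-4],[0,0,-8],[0,0,-11.5],[0,0,-11.5],[0,0,-11.5]],"fingers":[1,1,1,1,1]}'
python3 -c "from h import *; rel([420.4,-356,58])"
```

```text
clock: 7.5
eef_pos: [513.7, -268.6, 115.9]
tool_rot: [-3.141, 0.001, 0.26]
force: [0.0, -0.3, 1.0]
width: -0.1
clock: 8.12
eef_pos: [514.5, -269.0, 116.5]
tool_rot: [3.141, -0.0, 0.26]
force: [0.2, -0.5, -0.7]
width: -0.1
clock: 8.75
eef_pos: [514.4, -268.9, 116.3]
tool_rot: [3.142, -0.0, 0.26]
force: [-0.2, 0.1, 0.2]
width: 0.0
clock: 9.38
eef_pos: [514.4, -268.9, 116.3]
tool_rot: [-3.142, -0.0, 0.26]
force: [0.1, -0.5, 0.5]
width: 0.1
clock: 10.0
eef_pos: [514.4, -268.9, 116.3]
tool_rot: [3.142, -0.0, 0.26]
force: [0.5, 0.5, 0.2]
width: 0.3
clock: 10.62
eef_pos: [513.9, -268.7, 230.8]
tool_rot: [-3.141, 0.001, 0.26]
force: [0.0, -0.6, -1.3]
width: -0.1
10.625 [ 513.9 -268.7  230.8] [ 0.02 -0.6  -1.26] travel cm [-11.27   6.05  17.29] level deg [-0.03  0.04 -0.  ]
```

```bash
python3 -m jog '{"angular":[[0,0,0],[0,0,0],[0,0,0],[0,0,0],[0,0,0]],"travel":[[-4,2,0],[-8,4,0],[-11.3,6,0],[-11.3,6,0],[-11.3,6,0]],"fingers":[1,1,1,1,1]}'
python3 -m jog '{"angular":[[0,0,0]],"travel":[[0,0,0]],"fingers":[1]}'
python3 -c "
from h import *; rel([420.4,-356,58]); cv2.imwrite('pics/w4.png',get_image('wrist')[:,:,::-1])
for P in((420.4,-356,28),): print(proj('wrist',P).round())"
```

```text
clock: 11.25
eef_pos: [420.7, -355.0, 230.3]
tool_rot: [-3.14, 0.0, 0.26]
force: [0.6, 0.8, -0.1]
width: -0.0
clock: 11.38
eef_pos: [421.5, -354.6, 230.8]
tool_rot: [-3.14, -0.0, 0.262]
force: [0.8, 0.2, -0.2]
width: 0.2
11.375 [ 421.5 -354.6  230.8] [ 0.79  0.19 -0.22] travel cm [-0.15  0.13 17.28] level deg [-0.07 -0.01  0.  ]
[285. 176.]
```

View pics/w4.png

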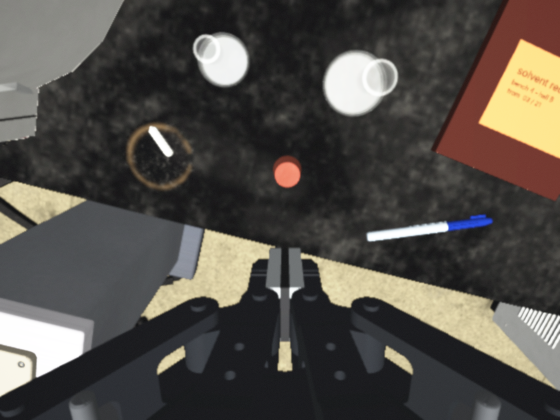

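The stopper's top is at (287,174) against a predicted (285,176), so the hand is centred within 2 mm. I'll descend, hold, rise and check.

```bash
python3 -m jog '{"angular":[[0,0,0],[0,0,0],[0,0,0],[0,0,0],[0,0,0]],"travel":[[0,0,4],[0,0,8],[0,0,12],[0,0,15],[0,0,16.5]],"fingers":[1,1,1,1,1]}'
python3 -m jog '{"angular":[[0,0,0],[0,0,0],[0,0,0],[0,0,0],[0,0,0]],"travel":[[0,0,0.7],[0,0,0.7],[0,0,0.7],[0,0,0.7],[0,0,0.7]],"fingers":[1,1,1,1,1]}'
python3 -m jog '{"angular":[[0,0,0],[0,0,0],[0,0,0],[0,0,0],[0,0,0]],"travel":[[0,0,0],[0,0,0],[0,0,0],[0,0,0],[0,0,0]],"fingers":[1,1,1,1,1]}'
python3 -m jog '{"angular":[[0,0,0],[0,0,0],[0,0,0],[0,0,0],[0,0,0]],"travel":[[0,0,0],[0,0,0],[0,0,0],[0,0,0],[0,0,0]],"fingers":[1,1,1,1,1]}'
python3 -m jog '{"angular":[[0,0,0],[0,0,0],[0,0,0],[0,0,0],[0,0,0]],"travel":[[0,0,0],[0,0,0],[0,0,0],[0,0,0],[0,0,0]],"fingers":[1,1,1,1,1]}'
python3 -m jog '{"angular":[[0,0,0],[0,0,0],[0,0,0],[0,0,0],[0,0,0]],"travel":[[0,0,0],[0,0,0],[0,0,0],[0,0,0],[0,0,0]],"fingers":[1,1,1,1,1]}'
python3 -m jog '{"angular":[[0,0,0],[0,0,0],[0,0,0],[0,0,0],[0,0,0]],"travel":[[0,0,-4],[0,0,-8],[0,0,-12],[0,0,-16],[0,0,-19]],"fingers":[1,1,1,1,1]}'
python3 -m jog '{"angular":[[0,0,0],[0,0,0],[0,0,0],[0,0,0]],"travel":[[0,0,0],[0,0,0],[0,0,0],[0,0,0]],"fingers":[1,1,1,1]}'
python3 -c "
from h import *; rel([420.4,-356,58]); cv2.imwrite('pics/s2.png',get_image('scene')[:,:,::-1])"
```

```text
clock: 12.05
eef_pos: [420.6, -354.6, 64.7]
tool_rot: [-3.14, 0.001, 0.261]
force: [0.9, 0.1, 0.7]
width: -0.3
clock: 12.68
eef_pos: [420.8, -356.2, 59.8]
tool_rot: [3.141, -0.001, 0.26]
force: [0.4, -0.6, -0.3]
width: -0.2
clock: 13.3
eef_pos: [420.6, -355.9, 59.3]
tool_rot: [-3.142, 0.0, 0.26]
force: [-0.6, -0.4, -0.1]
width: 0.3
clock: 13.92
eef_pos: [420.6, -355.9, 59.3]
tool_rot: [3.142, -0.0, 0.26]
force: [-0.6, -0.2, 0.4]
width: 0.2
clock: 14.55
eef_pos: [420.6, -355.9, 59.3]
tool_rot: [3.142, -0.0, 0.26]
force: [0.2, 0.1, -0.5]
width: -0.1
clock: 15.18
eef_pos: [420.6, -355.9, 59.3]
tool_rot: [-3.142, -0.0, 0.26]
force: [-0.4, -0.2, -0.3]
width: -0.3
clock: 15.8
eef_pos: [420.8, -356.1, 251.2]
tool_rot: [3.14, -0.001, 0.26]
force: [-0.1, -0.5, -0.5]
width: 0.0
clock: 16.3
eef_pos: [420.2, -355.6, 248.3]
tool_rot: [-3.14, 0.001, 0.26]
force: [0.0, -0.0, 0.1]
width: -0.1
16.3 [ 420.2 -355.6  248.3] [ 0.03 -0.03  0.07] travel cm [ 0.03  0.07 19.03] level deg [-0.09  0.06 -0.  ]
```

View pics/s2.png

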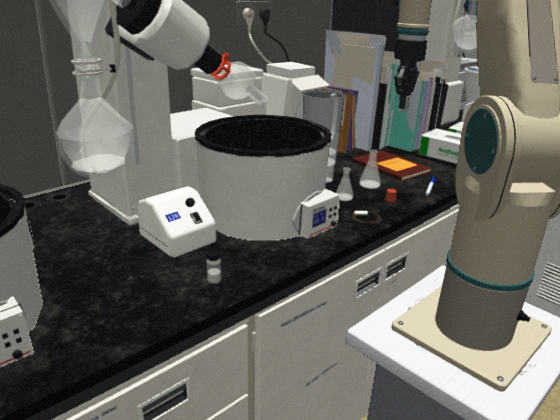

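The things in view stand where they were: small flask (345,187), large flask (370,172), stopper (391,195), stir bar (361,212) and vial (213,270). The hand is raised clear, so I'm handing in.

```bash
python3 -c "from cell import *; finish_job()"
```

```text
the job is handed in; nothing more can be done
```

The job is handed in. The hand, with fingers shut, pointed at the stir bar, then the smaller flask, then the stopper. It held each for at least 2 s, about 30 mm above the top, and carried at about 230 mm in between. `finish_job` gave no verdict.

| Target | Measured TCP (mm) | Where my images put its middle (mm) |
|---|---|---|
| Stir bar | (418, -220, 38) | (417, -220) |
| Smaller flask | (514, -269, 116) | (514, -269) |
| Stopper | (421, -356, 59) | (420, -356) |

- **Position checks:** the wrist camera before each descent agreed with the top-view positions to about 2–3 px. One wrist check put the stir bar about 3 mm off in x, well inside the 25 mm tolerance.
- **Touching:** force readings stayed at noise level, about 1.4 N at most while moving. That is too coarse to prove the 0.3 N contact limit, but nothing pointed to a contact.
- **At the end:** the fingertips were at 248 mm at 16.3 s. By eye, the last scene picture shows the stir bar, stopper, vial and both flasks where they started. The beaker was too hidden in it to judge, but the hand never went near it.

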